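# Hold the block heater's lid half open

## Task

Take the small bottle off the lid of the block heater and stand it upright in the blue spill tray, leaving the tube rack, the beaker and the filter carton where they are. Then lift the heater's lid, which falls shut by itself, to 45 degrees and hold it still there: finish with the gripper still holding the lid open at that angle.

Things in the scene. Friction and masses are not known exactly. Their poses are not given: they have to be found in the camera images.
- heater: block heater, a cream bench instrument fixed to the bench, 230 x 220 mm, 90 mm high without its lid, with a sloped control panel (small screen, orange keys) on its front, and a tube block under the lid. Origin: centre of its footprint at bench height (the footprint runs from 120 mm in front of it to 110 mm behind it); x points from the control panel to the back (the hinge side), y to its left, z up
- lid_handle (a point): middle of the orange bar handle on the lid's top: a round bar 12 mm in diameter and 110 mm long, parallel to the heater's y axis, between two 10 mm square posts (90 mm free between them). With the lid shut it is 137.5 mm above the bench and its underside is 29 mm above the lid's top; 145 mm in front of the hinge line and 47 mm above it; 50 mm in front of the heater's origin. It moves and turns with the lid; its axes are those of the heater when the lid is shut
- lid_hinge (a point): middle of the lid's hinge line, which runs along the heater's y axis at the back: 95 mm behind the heater's origin, 90.5 mm above the bench
- lid (a joint): angle of the lid in rad: 0 shut, grows as the front edge rises, 0.785 is 45 degrees, stop at 1.75. Cream plate 170 x 212 mm, 12 mm thick (top 102.5 mm above the bench when shut), dark patch on top, about 0.5 kg; swings freely on its hinge and falls shut when let go
- bottle_center (a point): centre, half-way up, of the small white bottle with a green cap and an orange-banded label that stands loose on the dark patch of the lid at the start: body 44 mm in diameter up to 66 mm, neck and cap 34 mm in diameter, 100 mm high in all, about 0.14 kg; z is its upright axis
- bottle: the same bottle, origin at the centre of its underside, 50 mm below its centre
- tray: blue spill tray, fixed to the bench, 130 x 130 mm outside, rim 14 mm high, walls 4 mm, floor 4 mm thick; origin at the centre of its underside, z up. The bottle may stand anywhere on its floor
- rack: white plastic tube rack, loose, 70 x 130 mm, 55 mm high with tubes up to 80 mm; origin at the centre of its underside; leave alone
- beaker: glass beaker, loose, 68 mm wide, 85 mm high; origin at the centre of its underside; leave alone
- carton: open cardboard carton of round filters, loose, 85 x 85 mm, 40 mm high; origin at the centre of its underside; leave alone
Mind the look-alikes: they are no part of the job. Several things have the shape of the tray; the one meant has the colours described above.

How it is judged:
By the outcome, as a careful person would: the job done as asked, in the order asked, and still so for the second after the job is handed in, while the arm keeps its last pose, push and grip.
It also fails if it takes over 54 s, if anything falls off the work surface, if the arm or the gripper's body presses on something with over 40 N, if the wrist force passes 120 N, or if a joint passes its speed limit or range.

## Robot

A 6-joint arm with a two-finger parallel gripper is mounted at the origin on the work surface. World frame = base frame: x ahead of the robot, y to its left, z up, the work surface at z = 0. Lengths are in m, angles in rad, forces in N, time in s.
With the tool pointing down it reaches from about 0.325 to 0.925 m from the base axis. Payload 3.1 kg.
Tool frame: the origin (TCP) lies at the very end of the fingers, on their centre line; the grasp point (between the pads) lies 19 mm behind it; z points along the fingers, y is the line along which they close (so a half turn about z gives the same grasp; the last joint's range is limited). The gripper opens to 85 mm and grips with 20 to 120 N. Pads are 22 mm wide; open, the fingers measure 114 mm over their backs; the gripper's body (76 mm by 85 mm) begins 54 mm behind the grasp point. The pads swing forward as they close: fully open they stand 13 mm farther back than shut.
Start: joints at [1.01, 0.217, 1.613, -0, 1.311, -0.112], TCP at [0.271, 0.563, 0.231] pointing down, gripper open.
Joint ranges: [-2.75, 2.75], [-0.78, 2.1], [0.31, 2.55], [-1.13, 4.27], [0.13, 2.63], [-2.58, 2.58]. Speed limits (rad/s): [2.79, 2.79, 3.14, 3.14, 3.14, 3.14].

## Interface

Orientations are given as a unit quaternion [x, y, z, w].
In Python, from plant import get_state, read_camera, order, models gives the robot as it stands.
- The arm moves only by the tool carry_out, never from a script. Its argument "rows" is text: rows parted by semicolons, each of 5 numbers parted by spaces: the opening, from 0 (shut) to 1 (fully open), then the shift along the world's x, y, z in m, then the turn about the world's z in degrees. In form: grip tx ty tz roll; .... A call has exactly 10 rows; each row shifts and turns the commanded pose from where the row before left it; what a row does not reach is not made up. A row lasts 1/12 s, in which the tool goes at most 41.7 mm and 7.16 degrees, less where a joint would pass 70% of its speed; a pose out of reach is approached as far as the arm can. A call with a gripper value outside its range is refused whole. The fingers move at their own pace and stop on an object; "squeeze" is the grip in N (left out, the last holds). Time passes only in rows, so rows that do not move let the fingers close, or fill a call up. It gives the time, the measured TCP pose, the force, the opening and the grip force at its end, in the units of the state.
- get_state(): the state, without advancing time (a new reading comes with each control period).
- read_camera(name): name is "scene" or "side" or "wrist"; returns a dict with "pixels" (400x640x3 uint8, red, green, blue), "range_z" (400x640 float32, m along the optical axis (not along the pixel's ray), 0 where there is no reading), "mtx" (3x3 intrinsics, pixels), "position" and "rotation" of the camera in the world; the wrist camera has in their place "mount" (4x4, takes a point from camera to tool coordinates, whose origin is the TCP and whose axes are the flange's). Camera axes: x right, y down, z forward; pixel columns grow to the right and rows downward; lengths in m; the calibration is good to about 2 mm. A picture is of the moment at which its call begins: read the wrist's pose just before it.
- order.job_done(): hands the job in; it is judged then, once.
Trained networks look in a picture, given as the dict that the camera call returned (one of the last four; its "shot" number tells which), for a name from the list of things; names that differ only in an ending like _2 or _b are one class to them, and where a whole thing is asked for, a point or a joint stands for the part that bears it (a point fixed in the world has none). Each returns a list of dicts, best first, with "score" (0 to 1); they miss things now and then, are a little off and sometimes report something else, mostly with a low value. They report only what shows in the picture. A call takes as long as a camera call. They do not tell look-alikes from the thing itself.
- models.trace(label, picture): "pixels" (400x640 bool, what is visible of it) and "extent" ([left, top, right, bottom] in pixels, round what is visible of it).
- models.mark_of(label, picture): "location" ([row, column] in pixels: a listed point, or the origin of a listed thing).
The state is a dict: "time_s": time; "q": joint angles; "joint_vel": joint speeds; "effort": joint torques, N m; "ee_pos": TCP position; "ee_rot": TCP orientation; "contact_force": force on the tool from outside, world axes, zero at the start; "ft_torque": the same for the moment, N m; "opening": finger opening in m; "finger_force": force on a finger pad.
Only numpy, scipy, OpenCV 4.12 (cv2) and the standard library are available. Lean on these libraries where they do the work, as an engineer would, in place of code of your own. Each camera call takes 0.05 s, during which the arm holds its last target. There are 200 camera calls.

## Working session

There is one attempt and no reset: what is moved stays moved. The work goes in short steps, Python scripts to look and compute and a tool call to move; the robot and the scene stay as the last step left them, time stands still between calls to the robot, and variables do not carry over. Pictures are saved under pics/ and viewed, at most 10 in all, crops included, and the job is handed in when it is done.

Besides the shell and the picture viewer there is one more tool, called as name(argument=value, ...) on one line, values as JSON. carry_out: Moves the arm, as the interface text tells. Its arguments: {"type":"object","properties":{"rows":{"type":"string"},"squeeze":{"type":"number"}},"required":["rows"]}

```bash
mkdir -p pics; ls; cat > h.py <<'E'
import numpy as np, cv2
from scipy.spatial.transform import Rotation as R
from plant import get_state, read_camera, order, models
def cloud(p):
    K=np.array(p["mtx"]); z=p["range_z"]; v,u=np.mgrid[:400,:640]
    c=np.stack([(u-K[0,2])/K[0,0]*z,(v-K[1,2])/K[1,1]*z,z],-1)
    return c@np.array(p["rotation"]).T+np.array(p["position"])
E
python3 - <<'E'
from h import *
ims=[]
for n in("scene","side"):
    p=read_camera(n); ims.append(p["pixels"]); np.shape(p["rotation"])
    W=cloud(p); print(n,p["position"],get_state()["time_s"])
    for l in("heater","lid_handle","bottle","bottle_center","tray","rack","beaker","carton","lid_hinge"):
        for m in models.mark_of(l,p)[:3]:
            r,c=np.round(m["location"]).astype(int); print(l,round(m["score"],2),r,c,W[min(r,399),min(c,639)].round(3))
    cv2.imwrite(f"pics/{n}0.png",p["pixels"][...,::-1])
E
```

```text
picsTraceback (most recent call last):
  File "<stdin>", line 5, in <module>
  File "h.py", line 7, in cloud
    return c@np.array(p["rotation"]).T+np.array(p["position"])
           ~^~~~~~~~~~~~~~~~~~~~~~~~~~
ValueError: matmul: Input operand 1 has a mismatch in its core dimension 0, with gufunc signature (n?,k),(k,m?)->(n?,m?) (size 4 is different from 3)
```

Rotation is a quaternion.

```bash
sed -i 's/np.array(p\["rotation"\]).T/R.from_quat(p["rotation"]).as_matrix().T/' h.py
python3 - <<'E'
from h import *
for n in("scene","side"):
    p=read_camera(n)
    W=cloud(p); print(n,p["position"],get_state()["time_s"])
    for l in("heater","lid_handle","bottle","bottle_center","tray","rack","beaker","carton","lid_hinge"):
        for m in models.mark_of(l,p)[:3]:
            r,c=np.round(m["location"]).astype(int); print(l,round(m["score"],2),r,c,W[min(r,399),min(c,639)].round(3))
    cv2.imwrite(f"pics/{n}0.png",p["pixels"][...,::-1])
E
```

```text
scene [ 1.61332512 -0.10559563  0.894614  ] 0.1
heater 0.65 243 379 [0.693 0.01  0.091]
lid_handle 0.97 203 380 [0.553 0.014 0.135]
bottle 0.69 232 393 [0.664 0.051 0.112]
bottle 0.31 261 272 [ 0.746 -0.302  0.04 ]
bottle_center 0.64 218 391 [0.661 0.039 0.162]
tray 0.69 221 283 [ 0.516 -0.305  0.008]
tray 0.69 185 293 [ 0.281 -0.302  0.003]
tray 0.67 220 229 [ 0.523 -0.493  0.003]
rack 0.67 226 468 [0.475 0.335 0.005]
beaker 0.96 266 468 [0.71  0.277 0.039]
carton 0.55 261 270 [ 0.747 -0.307  0.041]
lid_hinge 0.7 242 375 [ 0.695 -0.002  0.096]
side [ 0.26527628 -1.52741829  1.19176769] 0.6
heater 0.72 194 338 [ 0.583 -0.096  0.083]
lid_handle 0.85 164 324 [0.553 0.024 0.141]
lid_handle 0.56 195 338 [ 0.581 -0.105  0.086]
bottle 0.64 165 345 [0.633 0.017 0.131]
bottle_center 0.85 155 344 [0.633 0.038 0.163]
tray 0.98 354 311 [ 0.381 -0.702  0.003]
tray 0.9 265 265 [ 0.287 -0.33   0.001]
tray 0.87 289 348 [ 0.535 -0.486  0.003]
rack 0.93 153 295 [0.473 0.271 0.045]
beaker 0.65 155 346 [0.639 0.03  0.168]
carton 0.85 250 384 [ 0.689 -0.355  0.024]
lid_hinge 0.77 177 362 [ 0.69  -0.028  0.099]
lid_hinge 0.4 157 348 [0.646 0.026 0.16 ]
```

View pics/scene0.png

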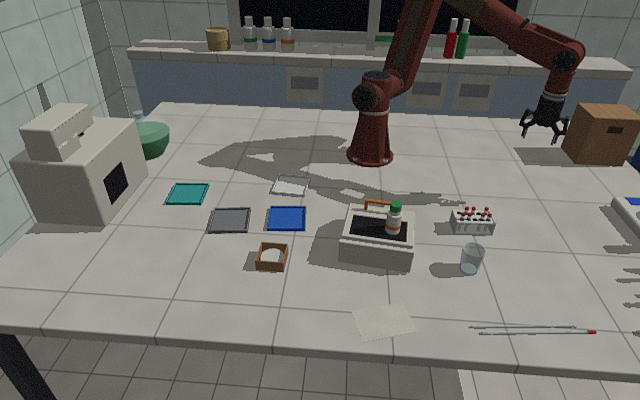

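View pics/side0.png

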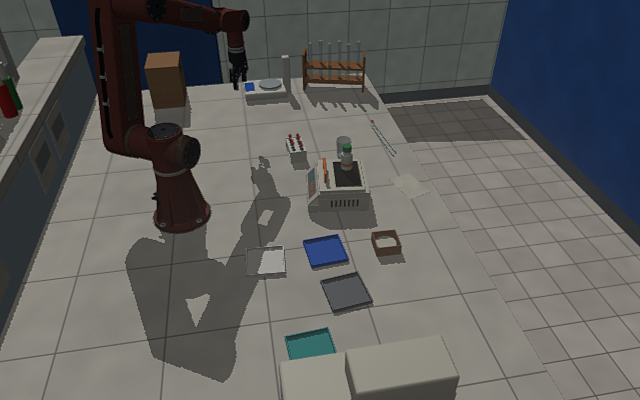

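The scene shows the blue tray at (286,218), the heater at (378,237) with its panel toward the robot, and the bottle at (393,220) behind the orange handle at (378,203). The side view shows the blue tray at (325,250) and the bottle at (346,157). The teal, grey and white trays are look-alikes.

```bash
python3 - <<'E'
from h import *
for n in("scene","side"):
    p=read_camera(n); W=cloud(p); hsv=cv2.cvtColor(p["pixels"],cv2.COLOR_RGB2HSV); H,S,V=[hsv[...,i] for i in range(3)]
    x,y,z=W[...,0],W[...,1],W[...,2]
    def st(nm,m):
        q=W[m]; 
        if len(q)<4: print(nm,len(q));return q
        r=cv2.minAreaRect(q[:,:2].astype(np.float32)); print(n,nm,len(q),"med",np.median(q,0).round(4),"lo",np.percentile(q,3,axis=0).round(4),"hi",np.percentile(q,97,axis=0).round(4),"rect",np.round(r[0],4),np.round(r[1],4),round(r[2],1)); return q
    st("blue",(H>105)&(H<125)&(S>150)&(V>60)&(x>.4)&(x<.65)&(y>-.45)&(y<-.15)&(z<.03)&(z>-.01))
    near=(x>.45)&(x<.8)&(y>-.15)&(y<.2)
    q=st("handle",near&((H<16))&(S>150)&(V>80)&(z>.115)&(z<.15)&(x<.6))
    if len(q)>9:
        f=np.polyfit(q[:,1],q[:,0],1); print("handle dx/dy",f, "yaw deg",np.degrees(np.arctan(-f[0])))
    st("cap",near&(H>45)&(H<85)&(S>100)&(z>.15))
    st("captop",near&(H>45)&(H<85)&(S>100)&(z>.196))
    st("bot",near&(z>.145)&(z<.21)&(x>.59))
    st("bothi",near&(z>.11)&(z<.165)&(x>.61))
    st("lidtop",near&(z>.097)&(z<.107))
    st("heater",near&(z>.03)&(z<.107))
    for nm,a in (("rack",(x>.38)&(x<.62)&(y>.2)&(y<.5)&(z>.02)),("beaker",(x>.62)&(x<.8)&(y>.2)&(y<.4)&(z>.02)),("carton",(x>.62)&(x<.85)&(y>-.42)&(y<-.2)&(z>.02))): st(nm,a)
E
```

```text
scene blue 856 med [ 0.4951 -0.2967  0.0046] lo [ 0.4326 -0.3561  0.0006] hi [ 0.5603 -0.2357  0.0144] rect [ 0.494  -0.2957] [0.1361 0.1273] 4.3
scene handle 79 med [ 0.5518 -0.0049  0.1409] lo [ 0.5445 -0.0327  0.1218] hi [0.5603 0.0408 0.1449] rect [0.5524 0.0042] [0.0769 0.0106] 82.1
handle dx/dy [0.13647139 0.55195097] yaw deg -7.7712271034253355
scene cap 116 med [0.6526 0.0478 0.2007] lo [0.6339 0.034  0.1833] hi [0.6596 0.062  0.2048] rect [0.6461 0.0495] [0.0293 0.0317] 21.7
scene captop 76 med [0.6488 0.0493 0.2026] lo [0.633  0.0355 0.1965] hi [0.6593 0.0633 0.205 ] rect [0.6461 0.0495] [0.0293 0.0317] 21.7
scene bot 294 med [0.6557 0.0479 0.1745] lo [0.6329 0.0301 0.1466] hi [0.6655 0.0679 0.2044] rect [0.6464 0.0478] [0.0445 0.0396] 53.7
scene bothi 221 med [0.6607 0.0472 0.1391] lo [0.6473 0.0284 0.1115] hi [0.6669 0.0692 0.1635] rect [0.6568 0.0475] [0.0442 0.0267] 81.0
scene lidtop 2032 med [ 0.6291 -0.0008  0.1034] lo [ 0.5309 -0.0885  0.0997] hi [0.699  0.1117 0.1062] rect [0.6107 0.0124] [0.2122 0.1751] 82.6
scene heater 3610 med [0.6825 0.0008 0.1012] lo [ 0.5375 
[... 1397 characters left out ...]
idtop 1049 med [ 0.6089 -0.019   0.1006] lo [ 0.5293 -0.0981  0.0974] hi [0.6926 0.1012 0.1053] rect [0.6121 0.0044] [0.2197 0.1693] 83.0
side heater 2533 med [ 0.5927 -0.053   0.0912] lo [ 0.4885 -0.1114  0.0355] hi [0.7018 0.1048 0.1043] rect [0.5984 0.0062] [0.2393 0.2304] 82.2
side rack 369 med [0.4846 0.3049 0.0497] lo [0.4507 0.2629 0.023 ] hi [0.5183 0.3945 0.0761] rect [0.484  0.3331] [0.0731 0.1473] 2.2
side beaker 172 med [0.6756 0.2844 0.0674] lo [0.6567 0.2523 0.0251] hi [0.7159 0.3195 0.0848] rect [0.6852 0.2862] [0.0664 0.0742] 11.4
side carton 332 med [ 0.708  -0.3178  0.0293] lo [ 0.6643 -0.3612  0.0203] hi [ 0.7484 -0.2713  0.0414] rect [ 0.7071 -0.3166] [0.0954 0.0882] 89.3
```

```bash
python3 - <<'E'
from h import *
s=get_state(); M=R.from_quat(s["ee_rot"]).as_matrix(); print(s["time_s"],s["ee_pos"],M.round(3),s["q"],s["opening"])
print("tool y yaw",np.degrees(np.arctan2(M[1,1],M[0,1])))
E
```

```text
1.15 [0.27116286 0.56311563 0.23133149] [[-0.901  0.434  0.   ]
 [ 0.434  0.901  0.   ]
 [-0.     0.    -1.   ]] [ 1.00979769e+00  2.16828775e-01  1.61342485e+00 -1.56803232e-05
  1.31130025e+00 -1.12211880e-01] 0.08528799208126142
tool y yaw 64.28664370097508
```

carry_out(rows="1 .0187 -.0259 .0015 -3.6;1 .0187 -.0259 .0015 -3.6;1 .0187 -.0259 .0015 -3.6;1 .0187 -.0259 .0015 -3.6;1 .0187 -.0259 .0015 -3.6;1 .0187 -.0259 .0015 -3.6;1 .0187 -.0259 .0015 -3.6;1 .0187 -.0259 .0015 -3.6;1 .0187 -.0259 .0015 -3.6;1 .0187 -.0259 .0015 -3.6", squeeze=30)

```text
time_s: 1.98
ee_pos: [0.4589, 0.3028, 0.2466]
ee_rot: [0.514, 0.858, 0.0, 0.0]
contact_force: [1.2, 0.4, -0.5]
opening: 0.0851
finger_force: 0.0
```

carry_out(rows="1 .0187 -.0259 .0015 -3.6;1 .0187 -.0259 .0015 -3.6;1 .0187 -.0259 .0015 -3.6;1 .0187 -.0259 .0015 -3.6;1 .0187 -.0259 .0015 -3.6;1 .0187 -.0259 .0015 -3.6;1 .0187 -.0259 .0015 -3.6;1 .0187 -.0259 .0015 -3.6;1 .0187 -.0259 .0015 -3.6;1 0 0 0 0")

```text
time_s: 2.82
ee_pos: [0.6296, 0.0659, 0.2602]
ee_rot: [0.734, 0.679, 0.0, 0.002]
contact_force: [-0.8, 0.9, -0.1]
opening: 0.0848
finger_force: 0.0
```

```bash
cat >> h.py <<'E'
def wrist():
    s=get_state(); p=read_camera("wrist"); T=np.eye(4); T[:3,:3]=R.from_quat(s["ee_rot"]).as_matrix(); T[:3,3]=s["ee_pos"]
    C=T@np.array(p["mount"]); p["position"]=C[:3,3]; p["rotation"]=R.from_matrix(C[:3,:3]).as_quat(); return s,p
E
python3 - <<'E'
from h import *
s,p=wrist(); M=R.from_quat(s["ee_rot"]).as_matrix(); print(s["time_s"],s["ee_pos"].round(4) if hasattr(s["ee_pos"],'round') else s["ee_pos"],np.degrees(np.arctan2(M[1,1],M[0,1])))
W=cloud(p); x,y,z=[W[...,i] for i in range(3)]; ok=p["range_z"]>0
hsv=cv2.cvtColor(p["pixels"],cv2.COLOR_RGB2HSV); H,S,V=[hsv[...,i] for i in range(3)]
for nm,m in (("cap",ok&(H>40)&(H<90)&(S>90)&(z>.15)),("captop",ok&(H>40)&(H<90)&(S>90)&(z>.19)&(z<.21)),("handle",ok&(H<16)&(S>130)&(z>.13)&(z<.15)&(x<.6)),("lid",ok&(z>.097)&(z<.107))):
    q=W[m]; print(nm,len(q))
    if len(q)>10:
        r=cv2.minAreaRect(q[:,:2].astype(np.float32)); print(np.median(q,0).round(4),np.round(r[0],4),np.round(r[1],4),r[2])
cv2.imwrite("pics/w1.png",p["pixels"][...,::-1])
E
```

```text
2.8167 [0.6296 0.0659 0.2602] -4.499688766595053
cap 2615
[0.6399 0.0576 0.2029] [0.6291 0.0589] [0.0514 0.1425] 85.26553344726562
captop 1806
[0.6409 0.0519 0.2026] [0.6411 0.0493] [0.0335 0.033 ] 66.76473236083984
handle 1405
[0.5506 0.0261 0.1427] [0.549 0.019] [0.1109 0.0121] 82.50251007080078
lid 24545
[0.6044 0.0355 0.1029] [0.6085 0.0116] [0.2124 0.1703] 82.74610900878906
```

View pics/w1.png

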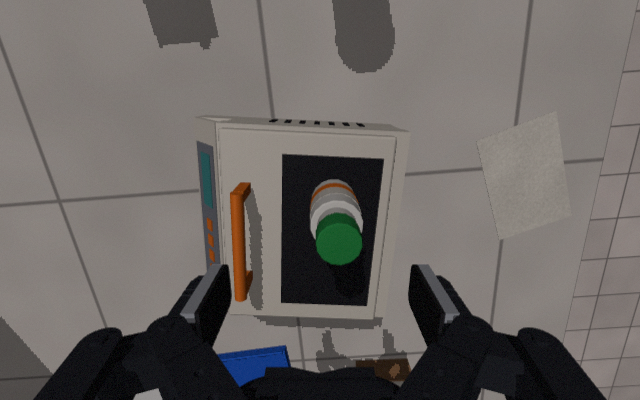

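The wrist view shows the cap at (339,240) between the fingers' plane and the orange handle at (240,242); the cap is 33 mm across and the handle 111 x 12 mm, matching the given sizes.

carry_out(rows="1 .004 -.006 0 -1;1 .004 -.006 0 -1;1 .0055 -.006 0 -1;1 0 0 0 0;1 0 0 -.01 0;1 0 0 -.01 0;1 0 0 -.01 0;1 0 0 0 0;1 0 0 0 0;1 0 0 0 0")

```text
time_s: 3.7
ee_pos: [0.6397, 0.0532, 0.2294]
ee_rot: [0.75, 0.662, -0.0, -0.0]
contact_force: [-0.2, -0.0, -0.1]
opening: 0.0853
finger_force: 0.0
```

```bash
cat >> h.py <<'E'
def look():
    s,p=wrist(); M=R.from_quat(s["ee_rot"]).as_matrix(); print(s["time_s"],np.round(s["ee_pos"],4),np.degrees(np.arctan2(M[1,1],M[0,1])),s["joint_vel"])
    W=cloud(p); x,y,z=[W[...,i] for i in range(3)]; ok=p["range_z"]>0
    hsv=cv2.cvtColor(p["pixels"],cv2.COLOR_RGB2HSV); H,S,V=[hsv[...,i] for i in range(3)]
    for nm,m in (("captop",ok&(H>40)&(H<90)&(S>90)&(z>.19)&(z<.21)),("handle",ok&(H<16)&(S>130)&(z>.13)&(z<.15)&(x<.6)),("lid",ok&(z>.097)&(z<.107))):
        q=W[m]
        if len(q)>10:
            r=cv2.minAreaRect(q[:,:2].astype(np.float32)); print(nm,len(q),np.median(q,0).round(4),np.round(r[0],4),np.round(r[1],4),r[2])
    return s,p,W
E
python3 -c "
from h import *
look()"
```

```text
3.7 [0.6397 0.0532 0.2294] -7.096774988622419 [-0.00181449 -0.00989069 -0.0168892  -0.00075641  0.00029339  0.00197943]
captop 2470 [0.6413 0.0518 0.2025] [0.641  0.0492] [0.0336 0.0329] 67.38367462158203
handle 1130 [0.5539 0.0475 0.1425] [0.5492 0.0192] [0.1104 0.0116] 82.72346496582031
lid 29550 [0.6052 0.0394 0.1029] [0.6082 0.0119] [0.2114 0.1708] 82.63845825195312
```

carry_out(rows="1 .0023 -.005 -.005 0;1 0 0 -.01 0;1 0 0 -.01 0;1 0 0 -.01 0;1 0 0 -.01 0;1 0 0 -.008 0;1 0 0 -.005 0;1 0 0 0 0;1 0 0 0 0;1 0 0 0 0")

```text
time_s: 4.58
ee_pos: [0.6427, 0.0481, 0.1724]
ee_rot: [0.75, 0.662, 0.0, 0.0]
contact_force: [-0.2, -0.0, 0.5]
opening: 0.0856
finger_force: 0.0
```

carry_out(rows="0.3 0 0 0 0;0.3 0 0 0 0;0.3 0 0 0 0;0.3 0 0 0 0;0.3 0 0 0 0;0.3 0 0 0 0;0.3 0 0 0 0;0.3 0 0 0 0;0.3 0 0 0 0;0.3 0 0 0 0", squeeze=30)

```text
time_s: 5.42
ee_pos: [0.6425, 0.048, 0.1723]
ee_rot: [0.75, 0.662, 0.0, 0.0]
contact_force: [-0.7, -0.2, 2.5]
opening: 0.0332
finger_force: 30.2
```

carry_out(rows="0.2 0 0 .005 0;0.2 0 0 .01 0;0.2 0 0 .01 0;0.2 0 0 .015 0;0.2 0 0 .015 0;0.2 0 0 .01 0;0.2 -.005 -.011 0 0;0.2 -.01 -.02 0 0;0.2 -.01 -.023 0 0;0.2 -.01 -.023 0 0")

```text
time_s: 6.25
ee_pos: [0.606, -0.0301, 0.2361]
ee_rot: [0.749, 0.662, -0.001, -0.0]
contact_force: [0.9, -0.2, -1.7]
opening: 0.0333
finger_force: 30.1
```

carry_out(rows="0.2 -.01 -.023 0 0;0.2 -.011 -.026 0 0;0.2 -.011 -.026 0 0;0.2 -.011 -.026 0 0;0.2 -.011 -.026 0 0;0.2 -.011 -.026 0 0;0.2 -.011 -.026 0 0;0.2 -.011 -.026 0 0;0.2 -.011 -.023 0 0;0.2 -.008 -.021 0 0")

```text
time_s: 7.08
ee_pos: [0.499, -0.2797, 0.236]
ee_rot: [0.75, 0.661, -0.001, -0.001]
contact_force: [0.3, 0.1, -1.8]
opening: 0.0326
finger_force: 30.1
```

carry_out(rows="0.2 -.007 -.014 0 0;0.2 -.002 -.006 0 0;0.2 0 0 0 0;0.2 0 0 -.01 0;0.2 0 0 -.02 0;0.2 0 0 -.02 0;0.2 0 0 -.02 0;0.2 0 0 -.01 0;0.2 0 0 0 0;0.2 0 0 0 0")

```text
time_s: 7.92
ee_pos: [0.4921, -0.2968, 0.1559]
ee_rot: [0.749, 0.662, -0.0, -0.001]
contact_force: [0.8, 0.1, -1.6]
opening: 0.0333
finger_force: 30.2
```

```bash
python3 - <<'E'
from h import *
ims=[]
for n in("scene","side"):
    p=read_camera(n); W=cloud(p); x,y,z=[W[...,i] for i in range(3)]; near=(abs(x-.4945)<.12)&(abs(y+.3)<.12)
    hsv=cv2.cvtColor(p["pixels"],cv2.COLOR_RGB2HSV); H,S,V=[hsv[...,i] for i in range(3)]
    q=W[near&(z>.045)&(z<.12)&(S<90)&(V>90)]; print(n,len(q),np.percentile(q,[2,50,98],axis=0).round(4) if len(q) else '')
    c=[(286,218),(325,250)][n=="side"]; a=p["pixels"][c[1]-70:c[1]+50,c[0]-70:c[0]+70]; ims.append(cv2.resize(a,None,fx=2.8,fy=2.8))
cv2.imwrite("pics/t1.png",np.hstack(ims)[...,::-1]); print(get_state()["ee_pos"])
E
```

```text
scene 42 [[ 0.4969 -0.3152  0.0862]
 [ 0.5099 -0.286   0.0961]
 [ 0.5155 -0.2741  0.1185]]
side 5 [[ 0.4776 -0.3179  0.0866]
 [ 0.5128 -0.311   0.09  ]
 [ 0.5142 -0.3101  0.1005]]
[ 0.49335643 -0.29823303  0.15817013]
```

View pics/t1.png

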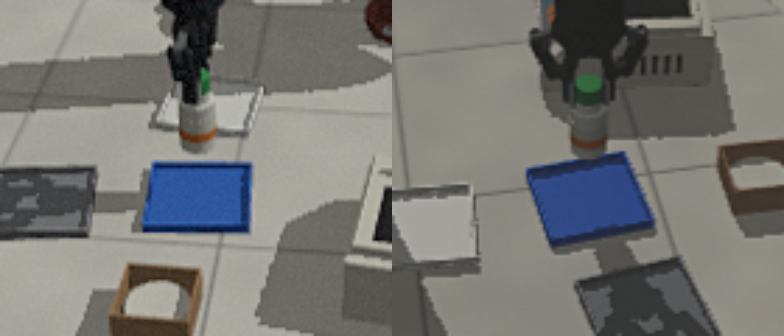

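Both crops show the bottle upright in the grip (left crop (197,130), right crop (588,130)) and, by measured position, above the middle of the blue tray. I'll lower it now.

carry_out(rows="0.2 0 0 -.012 0;0.2 0 0 -.015 0;0.2 0 0 -.015 0;0.2 0 0 -.015 0;0.2 0 0 -.01 0;0.2 0 0 -.007 0;0.2 0 0 -.004 0;0.2 0 0 -.003 0;0.2 0 0 -.002 0;0.2 0 0 0 0")

```text
time_s: 8.85
ee_pos: [0.4926, -0.2982, 0.0741]
ee_rot: [0.75, 0.662, 0.0, 0.0]
contact_force: [-0.7, -0.2, -2.6]
opening: 0.0333
finger_force: 30.2
```

carry_out(rows="0.2 0 0 -.001 0;0.2 0 0 0 0;0.2 0 0 0 0;0.2 0 0 0 0;0.2 0 0 0 0;0.2 0 0 0 0;0.2 0 0 0 0;0.2 0 0 0 0;0.2 0 0 0 0;0.2 0 0 0 0")

```text
time_s: 9.68
ee_pos: [0.4929, -0.2985, 0.0738]
ee_rot: [0.75, 0.662, 0.0, 0.001]
contact_force: [-2.6, 0.1, 5.4]
opening: 0.0334
finger_force: 30.7
```

carry_out(rows="0.45 0 0 0 0;0.5 0 0 0 0;0.55 0 0 0 0;0.65 0 0 0 0;0.75 0 0 0 0;0.9 0 0 0 0;1 0 0 0 0;1 0 0 0 0;1 0 0 .005 0;1 0 0 .01 0")

```text
time_s: 10.52
ee_pos: [0.4912, -0.2971, 0.0869]
ee_rot: [0.75, 0.662, -0.0, -0.002]
contact_force: [0.1, -0.2, -0.8]
opening: 0.0854
finger_force: 0.0
```

carry_out(rows="1 0 0 .015 0;1 0 0 .02 0;1 0 0 .02 0;1 0 0 .02 0;1 0 0 .02 0;1 0 0 .02 0;1 0 0 .02 0;1 0 0 .02 0;1 0 0 .01 0;1 0 0 0 0")

```text
time_s: 11.35
ee_pos: [0.494, -0.2993, 0.2573]
ee_rot: [0.75, 0.662, 0.001, 0.004]
contact_force: [1.0, 0.2, 0.1]
opening: 0.0856
finger_force: 0.0
```

```bash
python3 - <<'E'
from h import *
s=get_state(); print(s["time_s"],s["ee_pos"])
p=read_camera("scene"); W=cloud(p); x,y,z=[W[...,i] for i in range(3)]
q=W[(abs(x-.49)<.06)&(abs(y+.3)<.06)&(z>.03)&(z<.12)]; print(np.percentile(q,[2,50,98],axis=0).round(4))
q=q[q[:,2]>.09]; print(len(q),q.mean(0))
cv2.imwrite("pics/t2.png",cv2.resize(p["pixels"][130:290,190:430],None,fx=2.5,fy=2.5)[...,::-1])
E
```

```text
11.35 [ 0.49400149 -0.29928251  0.25727701]
[[ 0.4814 -0.3164  0.0328]
 [ 0.5068 -0.294   0.0698]
 [ 0.517  -0.2754  0.1056]]
77 [ 0.49879917 -0.29593706  0.1008282 ]
```

View pics/t2.png

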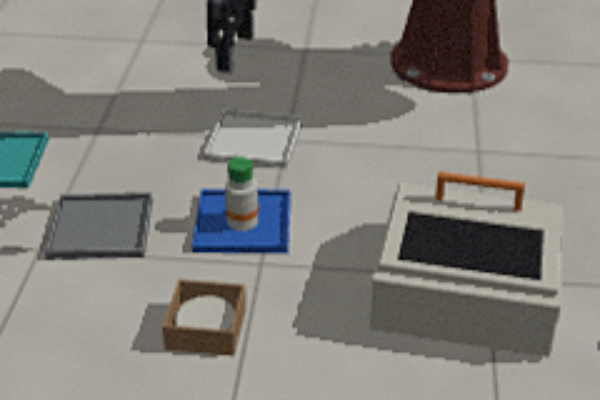

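The crop shows the bottle upright inside the blue tray at (241,195), and the lid clear with its handle at (480,180).

carry_out(rows="1 .003 .017 0 0;1 .006 .033 0 0;1 .006 .033 0 0;1 .006 .033 0 0;1 .006 .033 0 0;1 .006 .033 0 0;1 .006 .033 0 0;1 .006 .033 0 0;1 .006 .033 0 0;1 .004 .02 0 0")

```text
time_s: 12.23
ee_pos: [0.5461, 0.0063, 0.2507]
ee_rot: [0.749, 0.663, -0.001, -0.002]
contact_force: [0.0, -0.4, 0.2]
opening: 0.0854
finger_force: 0.0
```

carry_out(rows="1 .002 .014 0 0;1 0 0 -.01 0;1 0 0 -.015 0;1 0 0 -.015 0;1 0 0 -.01 0;1 0 0 -.005 0;1 0 0 0 0;1 0 0 0 0;1 0 0 0 0;1 0 0 0 0")

```text
time_s: 13.07
ee_pos: [0.55, 0.0167, 0.1989]
ee_rot: [0.75, 0.662, 0.001, 0.001]
contact_force: [0.1, -0.6, 0.4]
opening: 0.0855
finger_force: 0.0
```

```bash
python3 - <<'E'
from h import *
s,p,W=look()
cv2.imwrite("pics/w2.png",p["pixels"][...,::-1])
for n in("scene","side"):
    p=read_camera(n); W=cloud(p); x,y,z=[W[...,i] for i in range(3)]
    hsv=cv2.cvtColor(p["pixels"],cv2.COLOR_RGB2HSV); H,S,V=[hsv[...,i] for i in range(3)]
    q=W[(H<16)&(S>150)&(V>80)&(z>.115)&(z<.15)&(abs(x-.55)<.05)&(abs(y)<.1)]
    if len(q)>9: r=cv2.minAreaRect(q[:,:2].astype(np.float32)); print(n,len(q),r)
E
```

```text
13.0667 [0.55   0.0167 0.1989] -7.1306529787906285 [ 0.00499472 -0.00115146 -0.00189401  0.00109012 -0.00061666  0.00103723]
handle 2530 [0.5496 0.0261 0.1429] [0.5489 0.0192] [0.1101 0.0117] 82.64480590820312
lid 48832 [0.6107 0.0386 0.103 ] [0.6084 0.0115] [0.2116 0.1701] 82.70964813232422
scene 98 ((0.5539734959602356, 0.019935809075832367), (0.10671332478523254, 0.01104856189340353), 82.81910705566406)
side 38 ((0.5521194338798523, 0.016238443553447723), (0.10962056368589401, 0.008393540047109127), 83.38843536376953)
```

View pics/w2.png

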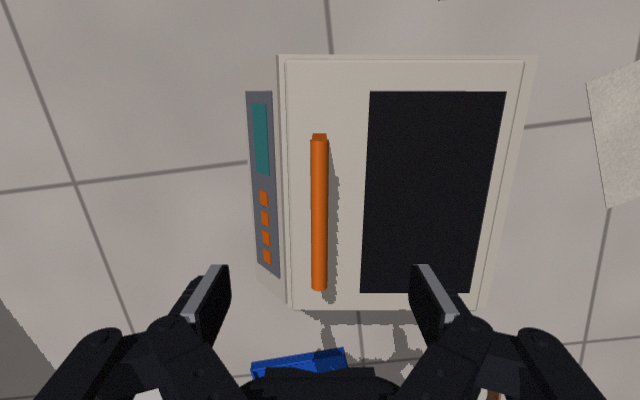

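The wrist view shows the handle bar (column 319) midway between the finger tips (218 and 422), so it is aligned for a descent.

carry_out(rows="1 .0005 .001 -.01 0;1 0 0 -.015 0;1 0 0 -.015 0;1 0 0 -.015 0;1 0 0 -.01 0;1 0 0 -.008 0;1 0 0 -.006 0;1 0 0 0 0;1 0 0 0 0;1 0 0 0 0")

```text
time_s: 14.05
ee_pos: [0.5505, 0.018, 0.1196]
ee_rot: [0.75, 0.662, 0.001, 0.001]
contact_force: [0.1, 0.4, 0.0]
opening: 0.085
finger_force: 0.0
```

carry_out(rows=".3 0 0 0 0;.2 0 0 0 0;.2 0 0 0 0;0.1 0 0 0 0;0 0 0 0 0;0 0 0 0 0;0 0 0 0 0;0 0 0 0 0;0 0 0 0 0;0 0 0 0 0", squeeze=30)

```text
time_s: 14.88
ee_pos: [0.55, 0.018, 0.119]
ee_rot: [0.75, 0.662, 0.0, 0.0]
contact_force: [0.9, -0.3, 1.4]
opening: 0.0113
finger_force: 29.2
```

```bash
python3 - <<'E'
import numpy as np
t=np.radians(np.concatenate([np.linspace(0,45,19)])); X=-145*np.cos(t)+47*np.sin(t); Z=145*np.sin(t)+47*np.cos(t)
for a,b in zip(np.diff(X),np.diff(Z)): print(np.round([a*.9919,-a*.127,b],1))
E
```

```text
[ 2.2 -0.3  6.3]
[ 2.4 -0.3  6.2]
[ 2.7 -0.3  6.1]
[ 3.  -0.4  5.9]
[ 3.2 -0.4  5.8]
[ 3.5 -0.4  5.7]
[ 3.7 -0.5  5.5]
[ 3.9 -0.5  5.3]
[ 4.2 -0.5  5.2]
[ 4.4 -0.6  5. ]
[ 4.6 -0.6  4.8]
[ 4.8 -0.6  4.6]
[ 5.  -0.6  4.3]
[ 5.2 -0.7  4.1]
[ 5.4 -0.7  3.9]
[ 5.5 -0.7  3.7]
[ 5.7 -0.7  3.4]
[ 5.8 -0.7  3.2]
```

carry_out(rows="0 .0022 -.0003 .0063 0;0 .0024 -.0003 .0062 0;0 .0027 -.0003 .0061 0;0 .003 -.0004 .0059 0;0 .0032 -.0004 .0058 0;0 .0035 -.0004 .0057 0;0 0 0 0 0;0 0 0 0 0;0 0 0 0 0;0 0 0 0 0")

```text
time_s: 15.72
ee_pos: [0.5658, 0.016, 0.1545]
ee_rot: [0.75, 0.662, -0.001, -0.001]
contact_force: [-3.2, 0.0, -2.0]
opening: 0.0108
finger_force: 29.5
```

Forces are small, so I'll continue the arc.

carry_out(rows="0 .0037 -.0005 .0055 0;0 .0039 -.0005 .0053 0;0 .0042 -.0005 .0052 0;0 .0044 -.0006 .005 0;0 .0046 -.0006 .0048 0;0 .0048 -.0006 .0046 0;0 .005 -.0006 .0043 0;0 0 0 0 0;0 0 0 0 0;0 0 0 0 0")

```text
time_s: 16.55
ee_pos: [0.5969, 0.012, 0.192]
ee_rot: [0.75, 0.662, -0.001, -0.001]
contact_force: [-9.1, 0.2, 4.6]
opening: 0.0107
finger_force: 29.6
```

carry_out(rows="0 .0052 -.0007 .0041 0;0 .0054 -.0007 .0039 0;0 .0055 -.0007 .0037 0;0 .0057 -.0007 .0034 0;0 .0058 -.0007 .0032 0;0 0 0 0 0;0 0 0 0 0;0 0 0 0 0;0 0 0 0 0;0 0 0 0 0")

```text
time_s: 17.38
ee_pos: [0.6261, 0.0083, 0.2126]
ee_rot: [0.75, 0.662, 0.001, 0.001]
contact_force: [-7.5, 0.3, 9.5]
opening: 0.0106
finger_force: 30.1
```

```bash
python3 - <<'E'
from h import *
s=get_state(); print(s["time_s"],s["ee_pos"],s["contact_force"],s["opening"],s["finger_force"])
yaw=np.radians(-7.3); ux=np.array([np.cos(yaw),np.sin(yaw)]); uy=np.array([-ux[1],ux[0]])
hinge=np.array([.5505,.018])+.145*ux
ims=[]
for n in("scene","side"):
    p=read_camera(n); W=cloud(p); d=W[...,:2]-hinge; X=d@ux; Y=d@uy; Z=W[...,2]
    hsv=cv2.cvtColor(p["pixels"],cv2.COLOR_RGB2HSV); S=hsv[...,1]
    m=(X>-.14)&(X<.02)&(abs(Y)<.106)&(Z>.108)&(Z<.225)&(S<70)&(p["range_z"]>0)
    xs,zs=X[m],Z[m]; ang=np.degrees(np.arctan2(zs-.0905,-xs))
    # ransac plane near 45 in X-Z
    best=(0,)
    rng=np.random.default_rng(0)
    for _ in range(2000):
        i,j=rng.integers(len(xs),size=2)
        if abs(xs[i]-xs[j])<.03: continue
        t=(zs[j]-zs[i])/(xs[j]-xs[i]); nrm=np.hypot(1,t); k=abs(zs-zs[i]-t*(xs-xs[i]))/nrm<.0025
        if k.sum()>best[0]: best=(k.sum(),k)
    k=best[1]; c=np.cov(xs[k],zs[k]); w,v=np.linalg.eigh(c); v=v[:,1]; print(n,m.sum(),best[0],"angle",np.degrees(np.arctan2(-v[1],v[0]))%180,"centroid",xs[k].mean(),zs[k].mean(),"dist normal",(xs[k].mean()*abs(v[1])+(zs[k].mean()-.0905)*abs(v[0])))
    ims.append(cv2.resize(p["pixels"][130:270,270:440],None,fx=2.3,fy=2.3))
cv2.imwrite("pics/l1.png",np.hstack(ims)[...,::-1])
E
```

```text
17.3833 [0.62614186 0.00827586 0.21260299] [-7.47152668  0.3230699   9.52648132] 0.010550901566185591 30.08252263069153
scene 3164 2214 angle 45.28751433158604 centroid -0.05341040822746777 0.16202782352935985 dist normal 0.01236746788609304
side 710 557 angle 44.89302932628371 centroid -0.05207622528718606 0.16157425300021766 dist normal 0.01359618925233054
```

View pics/l1.png

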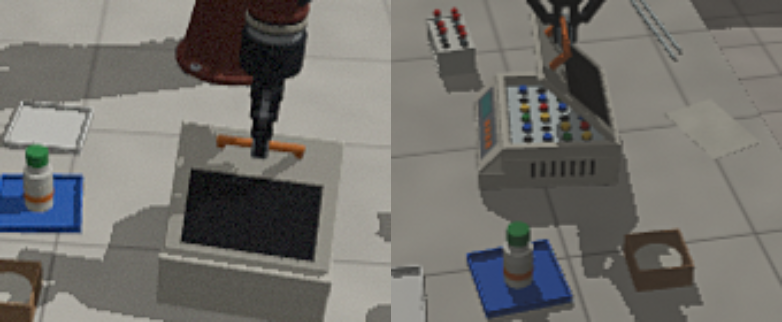

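The lid measures 45.3° and 44.9° in the two views. The crops show the lid held open by the gripper and the bottle still upright in the blue tray. I'll hold it and check for drift.

carry_out(rows="0 0 0 0 0;0 0 0 0 0;0 0 0 0 0;0 0 0 0 0;0 0 0 0 0;0 0 0 0 0;0 0 0 0 0;0 0 0 0 0;0 0 0 0 0;0 0 0 0 0")

```text
time_s: 18.32
ee_pos: [0.6261, 0.0083, 0.2126]
ee_rot: [0.75, 0.662, 0.001, 0.001]
contact_force: [-7.5, 0.1, 9.1]
opening: 0.0112
finger_force: 30.1
```

```bash
cat > m.py <<'E'
from h import *
s=get_state(); print(s["time_s"],np.round(s["ee_pos"],4),np.round(s["contact_force"],1),np.round(s["ft_torque"],2),s["opening"],s["finger_force"])
yaw=np.radians(-7.3); ux=np.array([np.cos(yaw),np.sin(yaw)]); uy=np.array([-ux[1],ux[0]]); hinge=np.array([.5505,.018])+.145*ux
for n in("scene","side")*2:
    p=read_camera(n); W=cloud(p); d=W[...,:2]-hinge; X=d@ux; Y=d@uy; Z=W[...,2]; S=cv2.cvtColor(p["pixels"],cv2.COLOR_RGB2HSV)[...,1]
    m=(X>-.14)&(X<.02)&(abs(Y)<.1)&(Z>.108)&(Z<.225)&(S<70)&(p["range_z"]>0); q=np.c_[X[m],Z[m]]
    for t in(.008,.005,.003,.003,.003):
        c=np.median(q,0) if t==.008 else k.mean(0)
        v=np.array([.707,-.707]) if t==.008 else np.linalg.eigh(np.cov(k.T))[1][:,1]
        k=q[abs((q-c)@[-v[1],v[0]])<t]
    print(n,len(k),"angle",np.degrees(np.arctan(-v[1]/v[0])))
E
python3 m.py
```

```text
18.3167 [0.6261 0.0083 0.2126] [-7.5  0.1  9.1] [0.02 1.35 0.04] 0.011168768421038028 30.07946491241455
scene 2360 angle 45.0164161302633
side 561 angle 44.8147966575113
scene 2405 angle 44.91049916197088
side 553 angle 45.06796700714994
```

The lid is steady at 45° with no drift, so I'm handing the job in.

```bash
python3 -c "
from plant import order; print(order.job_done())"
```

```text
the job is handed in; nothing more can be done
None
```

I stood the bottle upright in the blue tray, and the gripper is holding the heater lid still at 45° (measured 44.8–45.1°); the job was handed in at about 18.5 s, and no verdict came back.

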